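# Find the storage canister that has lost its vacuum

## Robot

A 6-joint arm with a two-finger parallel gripper is mounted at the origin on a cart in front of the work surface, level with it; the furniture and walls round the work are solid. World frame = base frame: x ahead of the robot, y to its left, z up, the work surface at z = 0. Lengths are in m, angles in rad, forces in N, time in s.
With the tool pointing down it reaches from about 0.375 to 0.925 m from the base axis. Payload 5.7 kg.
Tool frame: the origin (TCP) lies on the centre line of the jaws, within the pads' length; the fingertips stand 11 mm ahead of it and the grasp point (between the pads) lies 8 mm behind it; z points along the fingers, y is the line along which they close (so a half turn about z gives the same grasp; the last joint's range is limited). The gripper opens to 85 mm and grips with 20 to 120 N. Pads are 22 mm wide; open, the fingers measure 114 mm over their backs; the gripper's body (76 mm by 85 mm) begins 54 mm behind the grasp point. The pads swing forward as they close: fully open they stand 13 mm farther back than shut.
Start: joints at [-1.216, 0.359, 1.51, -0, 1.272, -0.115], TCP at [0.272, -0.535, 0.242] pointing down, gripper open.
Joint ranges: [-2.97, 2.97], [-1.01, 2.36], [0.21, 2.38], [-0.96, 4.11], [0.2, 2.71], [-2.98, 2.98]. Speed limits (rad/s): [2.39, 2.39, 3.14, 3.14, 3.14, 3.14].

## Interface

Orientations are given as a unit quaternion [w, x, y, z].
In Python, from rig import bot gives the robot as it stands. The module is installed in compiled form; this text tells all that it offers.
- The arm moves only by the tool drive_tool, never from a script. Its argument "commands" is a list of rows, each a list of 7 numbers: the opening, from 0 (shut) to 1 (fully open), then the shift along the world's x, y, z in m, then the turn, a rotation vector about the world's x, y, z in rad. A call has exactly 8 rows; each row is the pose to reach, as a shift and turn from the pose commanded when the call began; what a row does not reach only later rows make up. A row lasts 1/10 s, in which the tool goes at most 50 mm and 8.59 degrees, less where a joint would pass 70% of its speed; a pose out of reach is approached as far as the arm can. A call with a gripper value outside its range is refused whole. The fingers move at their own pace and stop on an object; "squeeze" is the grip in N (left out, the last holds). Time passes only in rows, so rows that repeat a pose let the fingers close, or fill a call up. It gives the time, the measured TCP pose, the force, the opening and the grip force at its end, in the units of the state.
- bot.observe(): the state, without advancing time (a new reading comes with each control period).
- bot.read_camera(name): name is "scene" or "side" or "wrist"; returns the picture (384x512x3 uint8, red, green, blue); there is no depth.
- bot.get_calibration(name): a dict with "vfov" (degrees; the focal length in pixels is half the picture's height over the tangent of half this angle, whatever the lens; pixels are square), "cx", "cy" (the principal point, pixels), "eye" and "orientation" of the camera in the world. Camera axes: x right, y down, z forward; pixel columns grow to the right and rows downward; lengths in m; the calibration is good to about 2 mm. A picture is of the moment at which its call begins: read the wrist's pose just before it. get_calibration takes no time and is no camera call; for the wrist camera it gives the pose at the moment of the call.
- bot.job_done(): hands the job in; it is judged then, once.
The state is a dict: "time": time; "qpos": joint angles; "joint_velocities": joint speeds; "joint_efforts": joint torques, N m; "tcp_pos": TCP position; "eef_rot": TCP orientation; "force": force on the tool from outside, world axes, zero at the start; "moment": the same for the moment, N m; "finger_gap": finger opening in m; "grip_force": force on a finger pad.
Only numpy, scipy, OpenCV 4.12 (cv2) and the standard library are available. Lean on these libraries where they do the work, as an engineer would, in place of code of your own. Each camera call takes 0.05 s, during which the arm holds its last target. There are 200 camera calls.

## Task

One of the three storage canisters has lost its vacuum: when the orange pin on its lid is pressed, the pin sinks several millimetres and stays down, while on a sealed canister it hardly gives and springs back. Press the pins straight down where the canisters stand, with a slow push that builds up to about 6 N and never beyond 12 N, to find which one it is. Then lift that canister by its white collar and set it down gently, upright, fully on the round cork trivet; leave the other two standing where they are.

Things in the scene. Friction and masses are not known exactly. Their poses are not given: they have to be found in the camera images.
- trivet: the round cork trivet, a flat mat 130 mm in diameter and 8 mm thick with a thin dark band round its side; loose, 0.5 kg. Origin: centre of its underside, z up; its flat top is 8 mm above it.
- canister_a: one of three look-alike canisters, loose, upright, 0.3 to 0.6 kg: glass jar 68 mm in diameter, brown screw lid with its top at 88 mm, on it a fixed white flange (58 mm wide, 88 to 92 mm) with a ribbed collar (36 mm wide, 94 to 118 mm) and the orange pin. Origin: centre of the underside, z up. The one without vacuum cannot be told by its look or place. Lift it by the collar.
- canister_b: one of three look-alike canisters, loose, upright, 0.3 to 0.6 kg: glass jar 68 mm in diameter, brown screw lid with its top at 88 mm, on it a fixed white flange (58 mm wide, 88 to 92 mm) with a ribbed collar (36 mm wide, 94 to 118 mm) and the orange pin. Origin: centre of the underside, z up. The one without vacuum cannot be told by its look or place. Lift it by the collar.
- canister_c: one of three look-alike canisters, loose, upright, 0.3 to 0.6 kg: glass jar 68 mm in diameter, brown screw lid with its top at 88 mm, on it a fixed white flange (58 mm wide, 88 to 92 mm) with a ribbed collar (36 mm wide, 94 to 118 mm) and the orange pin. Origin: centre of the underside, z up. The one without vacuum cannot be told by its look or place. Lift it by the collar.
- pin_a (a joint): how far the orange pin of canister_a is down in its collar, m: 0 at rest, 0.012 at its stop. On a sealed canister it sinks about 1 mm for 6 N (5 N per mm) and springs back at once. On the one without vacuum it gives from about 3.2 N on, then 0.5 N per mm (about 5.5 mm for 6 N, the stop at 9 N), and stays about where it was pushed.
- pin_b (a joint): how far the orange pin of canister_b is down in its collar, m: 0 at rest, 0.012 at its stop. On a sealed canister it sinks about 1 mm for 6 N (5 N per mm) and springs back at once. On the one without vacuum it gives from about 3.2 N on, then 0.5 N per mm (about 5.5 mm for 6 N, the stop at 9 N), and stays about where it was pushed.
- pin_c (a joint): how far the orange pin of canister_c is down in its collar, m: 0 at rest, 0.012 at its stop. On a sealed canister it sinks about 1 mm for 6 N (5 N per mm) and springs back at once. On the one without vacuum it gives from about 3.2 N on, then 0.5 N per mm (about 5.5 mm for 6 N, the stop at 9 N), and stays about where it was pushed.
- pin_a_top (a point): centre of the flat top of canister_a's pin: 16 mm in diameter, stands 14 mm above the collar, 132 mm above the canister's foot when at rest; it moves with the pin. More than 14 N on it damages the valve.
- valve_a_grip (a point): point on canister_a's axis inside the white collar, 103 mm above its foot, a good height to grip the collar (36 mm across, round, any direction).
- pin_b_top (a point): centre of the flat top of canister_b's pin: 16 mm in diameter, stands 14 mm above the collar, 132 mm above the canister's foot when at rest; it moves with the pin. More than 14 N on it damages the valve.
- valve_b_grip (a point): point on canister_b's axis inside the white collar, 103 mm above its foot, a good height to grip the collar (36 mm across, round, any direction).
- pin_c_top (a point): centre of the flat top of canister_c's pin: 16 mm in diameter, stands 14 mm above the collar, 132 mm above the canister's foot when at rest; it moves with the pin. More than 14 N on it damages the valve.
- valve_c_grip (a point): point on canister_c's axis inside the white collar, 103 mm above its foot, a good height to grip the collar (36 mm across, round, any direction).
Mind the look-alikes: they are no part of the job. What is shaped like the canister_c but green is not meant.

How it is judged:
By the outcome, as a careful person would: the job done as asked, in the order asked, and still so for the second after the job is handed in, with the robot touching nothing.
It also fails if it takes over 64 s, if anything falls off the work surface, if the arm or the gripper's body presses on something with over 40 N, if the wrist force passes 120 N, or if a joint passes its speed limit or range.

## Working session

There is one attempt and no reset: what is moved stays moved. The work goes in short steps, Python scripts to look and compute and a tool call to move; the robot and the scene stay as the last step left them, time stands still between calls to the robot, and variables do not carry over. Pictures are saved under pics/ and viewed, at most 10 in all, crops included, and the job is handed in when it is done.

Besides the shell and the picture viewer there is one more tool, called as name(argument=value, ...) on one line, values as JSON. drive_tool: Moves the arm, as the interface text tells. Its arguments: {"type":"object","properties":{"commands":{"type":"array","items":{"type":"array","items":{"type":"number"}}},"squeeze":{"type":"number"}},"required":["commands"]}

```bash
mkdir -p pics
cat > h.py <<'E'
import numpy as np, cv2
from rig import bot
from scipy.spatial.transform import Rotation as R
def cal(n):
    c=bot.get_calibration(n); q=np.array(c["orientation"],float)
    M=R.from_quat([q[1],q[2],q[3],q[0]]).as_matrix() if q.size==4 else q.reshape(3,3)
    return c,M,192/np.tan(np.radians(c["vfov"]/2)),np.array(c["eye"])
def px2w(n,u,v,z,k=None):
    c,M,f,e=k or cal(n); d=M@np.array([(u-c["cx"])/f,(v-c["cy"])/f,1]); return e+d*(z-e[2])/d[2]
def w2px(n,p,k=None):
    c,M,f,e=k or cal(n); d=M.T@(np.array(p)-e); return d[0]/d[2]*f+c["cx"],d[1]/d[2]*f+c["cy"]
def snap(n,fn):
    im=bot.read_camera(n); cv2.imwrite(fn,im[:,:,::-1]); return im
E
python3 - <<'E'
from h import *
a=snap("scene","pics/s1.png"); b=snap("side","pics/d1.png")
for n in("scene","side","wrist"): print(n,bot.get_calibration(n))
s=bot.observe(); print(s)
E
```

```text
scene {'vfov': 56.114536893235694, 'cx': 258.98423212338497, 'cy': 184.96977408781962, 'eye': array([ 0.1103634 , -1.00339495,  0.64085062]), 'orientation': array([-0.41175438,  0.88382651, -0.20061875,  0.09519006])}
side {'vfov': 47.98106731401114, 'cx': 253.96389545124737, 'cy': 196.4937913120575, 'eye': array([-0.06840464, -0.33446747,  0.83013796]), 'orientation': array([ 0.18345603, -0.62275703,  0.73198585, -0.20667434])}
wrist {'vfov': 58.37483830023152, 'cx': 249.97902778984724, 'cy': 184.2157072873114, 'eye': array([ 0.34661049, -0.4965299 ,  0.37169414]), 'orientation': array([ 0.14112169,  0.84066554, -0.51550365, -0.08730471])}
{'time': 0.1, 'qpos': array([-1.21610476e+00,  3.59432976e-01,  1.51136411e+00,  1.28905362e-05,
        1.27252314e+00, -1.15113139e-01]), 'joint_velocities': array([ 0.00021822, -0.00146887, -0.00235947, -0.0010463 , -0.00060054,
        0.00059296]), 'joint_efforts': array([ 2.28840731e-04, -5.28649306e+01, -2.79348153e+01, -1.80852426e-04,
        5.09972277e-03, -8.57820268e-07]), 'tcp_pos': array([ 0.27139918, -0.53440975,  0.24152246]), 'eef_rot': array([-8.58334381e-04,  9.72537153e-01,  2.32746086e-01, -9.71103427e-05]), 'force': array([ 0.09147044,  0.68546627, -0.76150362]), 'moment': array([-0.03837605, -0.01239458, -0.00178695]), 'grip_force': 0.0, 'finger_gap': 0.08553133531887751}
```

View pics/s1.png

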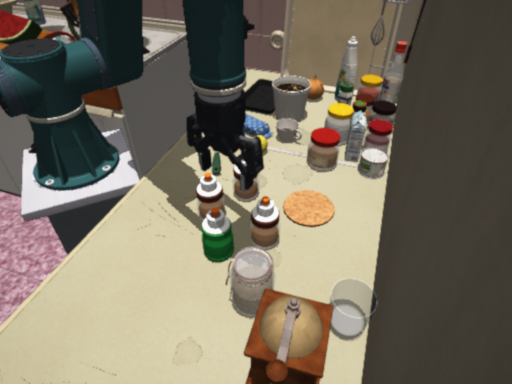

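View pics/d1.png

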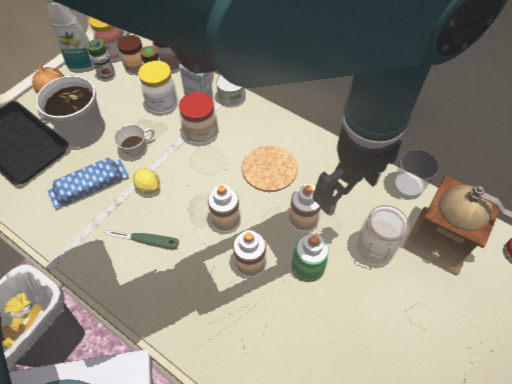

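The side view shows brown canisters at about (223,205), (250,250) and (306,207). The green look-alike is at (311,255) and isn't meant. The trivet is at (270,168). In the scene view two orange pins show at (208,176) and (265,201), the green one's pin is at (215,212), and the third is hidden.

Run:
```python
from h import *
im=cv2.imread("pics/d1.png"); hsv=cv2.cvtColor(im,cv2.COLOR_BGR2HSV)
def cen(im,u,v,r=12):
    h=cv2.cvtColor(im,cv2.COLOR_BGR2HSV)[v-r:v+r,u-r:u+r]
    m=(h[...,0]<16)&(h[...,1]>150)&(h[...,2]>140); y,x=np.nonzero(m); return x.mean()+u-r,y.mean()+v-r,m.sum()
for u,v in((222,190),(249,236),(307,189),(314,240)):
    a=cen(im,u,v); print("side",a,px2w("side",a[0],a[1],.128).round(4))
s=cv2.imread("pics/s1.png")
for u,v in((208,176),(265,201),(215,212)):
    a=cen(s,u,v); print("scene",a,px2w("scene",a[0],a[1],.128).round(4))
for n,i,b in(("side",im,(235,140,305,195)),("scene",s,(275,185,340,232))):
    h=cv2.cvtColor(i,cv2.COLOR_BGR2HSV)[b[1]:b[3],b[0]:b[2]]
    m=((h[...,0]<20)&(h[...,1]>110)&(h[...,2]>150)).astype(np.uint8)
    if n=="side": m[30:,48:]=0
    k,l,st,ce=cv2.connectedComponentsWithStats(m); j=1+st[1:,4].argmax()
    x,y,w,hh=st[j,:4]; c=(b[0]+x+(w-1)/2,b[1]+y+(hh-1)/2); print(n,"trivet",c,st[j],px2w(n,*c,.008).round(4), (px2w(n,b[0]+x,c[1],.008)-px2w(n,b[0]+x+w,c[1],.008)).round(3))
crop=cv2.resize(im[150:290,180:350],None,fx=4,fy=4); cv2.imwrite("pics/c1.png",crop)
```

```text
side (np.float64(222.0), np.float64(189.66666666666666), np.int64(3)) [ 0.3931 -0.3371  0.128 ]
side (np.float64(247.2), np.float64(237.6), np.int64(5)) [ 0.2826 -0.3699  0.128 ]
side (np.float64(307.94444444444446), np.float64(187.94444444444446), np.int64(18)) [ 0.3697 -0.5023  0.128 ]
side (np.float64(nan), np.float64(nan), np.int64(0)) [nan nan nan]
scene (np.float64(207.3684210526316), np.float64(175.3684210526316), np.int64(19)) [ 0.2847 -0.3717  0.128 ]
scene (np.float64(265.2142857142857), np.float64(199.0), np.int64(28)) [ 0.3683 -0.5005  0.128 ]
scene (np.float64(214.28571428571428), np.float64(209.07142857142858), np.int64(28)) [ 0.2604 -0.4831  0.128 ]<stdin>:5: RuntimeWarning: Mean of empty slice.
  ret = ret.dtype.type(ret / rcount)
Traceback (most recent call last):
ValueError: attempt to get argmax of an empty sequence
```

Run:
```python
from h import *
im=cv2.imread("pics/d1.png"); s=cv2.imread("pics/s1.png")
hs=cv2.cvtColor(im,cv2.COLOR_BGR2HSV); print(hs[168,270],hs[195,185],cv2.cvtColor(s,cv2.COLOR_BGR2HSV)[208,308])
for n,i,b in(("side",im,(230,138,305,195)),("scene",s,(278,183,342,232))):
    h=cv2.cvtColor(i,cv2.COLOR_BGR2HSV)[b[1]:b[3],b[0]:b[2]]
    m=((h[...,0]<22)&(h[...,1]>95)&(h[...,2]>120)).astype(np.uint8)
    k,l,st,ce=cv2.connectedComponentsWithStats(m); j=1+st[1:,4].argmax()
    cn=max(cv2.findContours((l==j).astype(np.uint8),0,1)[0],key=len); 
    (x,y),ax,an=cv2.fitEllipse(cv2.convexHull(cn)); c=(b[0]+x,b[1]+y)
    print(n,c,ax,an,st[j],px2w(n,*c,.008).round(4))
    P=np.array([px2w(n,b[0]+p[0][0],b[1]+p[0][1],.008)[:2] for p in cn]); (xc,yc),r=cv2.minEnclosingCircle(P.astype(np.float32)); print("circle",xc,yc,r)
cv2.imwrite("pics/c1.png",cv2.resize(im[135:285,170:340],None,fx=4,fy=4))
```

```text
[ 15 104 234] [ 26  31 227] [ 15 135 235]
side (269.3080863952637, 168.2289581298828) (43.99322509765625, 54.22967529296875) 92.52803802490234 [  13    8   54   45 1526] [ 0.5133 -0.4541  0.008 ]
circle 0.5157591104507446 -0.4547329545021057 0.06434318423271179
scene (308.4320983886719, 207.65543746948242) (34.91948699951172, 51.3013801574707) 98.39244079589844 [   5    7   52   36 1420] [ 0.5134 -0.4594  0.008 ]
circle 0.5148466229438782 -0.45666074752807617 0.06606185436248779
```

View pics/c1.png

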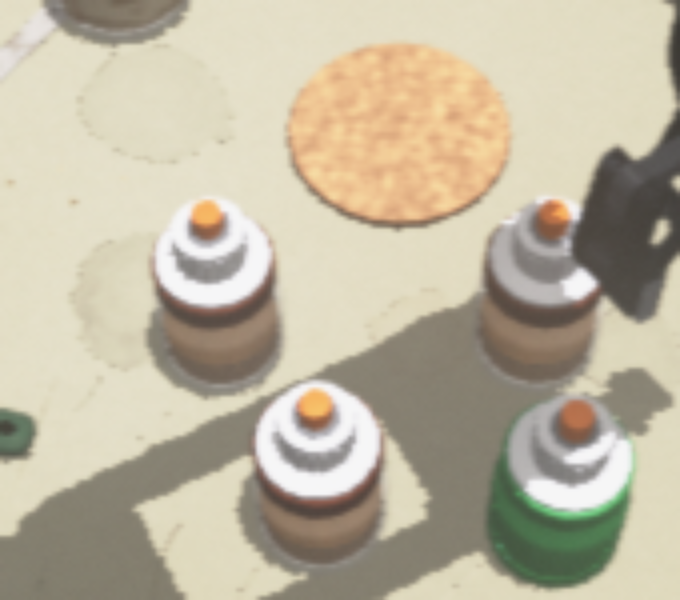

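The crop shows three brown canisters with orange pins at crop (207,218), (316,408) and (553,218). The green one is at (560,500), and the trivet at (400,133) is clear. I'll call the canisters F=(.393,-.337), N=(.283,-.371) and R=(.369,-.501). The trivet is at (.514,-.456) with a measured radius of 65 mm, as stated. I'll press R first.

drive_tool(commands=[[0,0.03,0.01,0,0,0,0],[0,0.06,0.02,0,0,0,0],[0,0.098,0.033,0,0,0,0],[0,0.098,0.033,-0.03,0,0,0],[0,0.098,0.033,-0.06,0,0,0],[0,0.098,0.033,-0.06,0,0,0],[0,0.098,0.033,-0.06,0,0,0],[0,0.098,0.033,-0.06,0,0,0]])

```text
time: 0.9
tcp_pos: [0.3699, -0.503, 0.1837]
eef_rot: [0.001, 0.973, 0.233, 0.0]
force: [-0.8, 0.2, -0.3]
finger_gap: -0.0003
grip_force: 0.0
```

Run:
```python
from h import *
k=cal("wrist"); im=snap("wrist","pics/w1.png"); s=bot.observe(); print(s["tcp_pos"],s["force"],s["finger_gap"],s["time"])
for p in((.369,-.501,.132),(.393,-.337,.132),(.283,-.371,.132)): print(w2px("wrist",p,k))
print(w2px("wrist",s["tcp_pos"]-[0,0,.011],k))
```

```text
[ 0.36995773 -0.5031531   0.18401364] [-0.74811341 -1.22832942 -0.25768505] 0.0001651788592046883 0.95
(np.float64(245.7722240522857), np.float64(218.5770926630456))
(np.float64(-32.31281902195025), np.float64(40.073705416196475))
(np.float64(-13.915268976085372), np.float64(246.08708779194075))
(np.float64(250.0066177622135), np.float64(255.8123248370269))
```

View pics/w1.png

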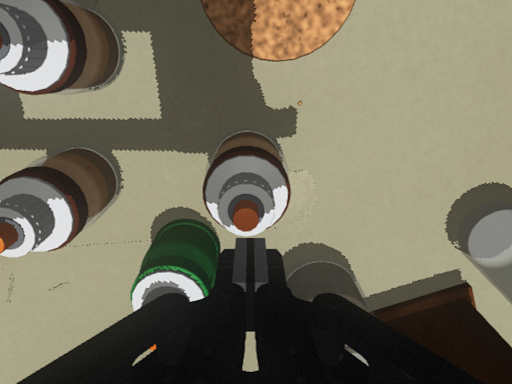

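The wrist view shows R's pin at (246,216), against a prediction of (246,219), so the position agrees within about 2 mm. The tips are closed at about (250,245). I'll descend now.

drive_tool(commands=[[0,0,0.002,-0.01,0,0,0],[0,0,0.002,-0.02,0,0,0],[0,0,0.002,-0.028,0,0,0],[0,0,0.002,-0.032,0,0,0],[0,0,0.002,-0.034,0,0,0],[0,0,0.002,-0.036,0,0,0],[0,0,0.002,-0.037,0,0,0],[0,0,0.002,-0.037,0,0,0]])

```text
time: 1.75
tcp_pos: [0.3697, -0.5001, 0.1453]
eef_rot: [0.0, 0.973, 0.233, 0.0]
force: [-0.3, 0.3, 0.1]
finger_gap: 0.0003
grip_force: 0.0
```

drive_tool(commands=[[0,0,0,-0.0003,0,0,0],[0,0,0,-0.0006,0,0,0],[0,0,0,-0.0009,0,0,0],[0,0,0,-0.0012,0,0,0],[0,0,0,-0.0015,0,0,0],[0,0,0,-0.0018,0,0,0],[0,0,0,-0.002,0,0,0],[0,0,0,-0.002,0,0,0]])

```text
time: 2.55
tcp_pos: [0.3696, -0.4999, 0.1432]
eef_rot: [-0.0, 0.973, 0.233, -0.0]
force: [-0.8, -0.2, 0.1]
finger_gap: -0.0001
grip_force: 0.0
```

drive_tool(commands=[[0,0,0,-0.0002,0,0,0],[0,0,0,-0.0004,0,0,0],[0,0,0,-0.0006,0,0,0],[0,0,0,-0.0008,0,0,0],[0,0,0,-0.001,0,0,0],[0,0,0,-0.001,0,0,0],[0,0,0,-0.001,0,0,0],[0,0,0,-0.001,0,0,0]])

```text
time: 3.35
tcp_pos: [0.3697, -0.5, 0.1423]
eef_rot: [0.0, 0.973, 0.233, 0.0]
force: [-0.9, 1.1, 3.1]
finger_gap: -0.0002
grip_force: 1.7
```

drive_tool(commands=[[0,0,0,-0.0002,0,0,0],[0,0,0,-0.0004,0,0,0],[0,0,0,-0.0006,0,0,0],[0,0,0,-0.0007,0,0,0],[0,0,0,-0.0007,0,0,0],[0,0,0,-0.0007,0,0,0],[0,0,0,-0.0007,0,0,0],[0,0,0,-0.0007,0,0,0]])

```text
time: 4.15
tcp_pos: [0.3696, -0.5, 0.1416]
eef_rot: [-0.0, 0.973, 0.233, 0.0]
force: [0.6, -0.1, 4.1]
finger_gap: -0.0001
grip_force: 1.8
```

drive_tool(commands=[[0,0,0,-0.0002,0,0,0],[0,0,0,-0.0004,0,0,0],[0,0,0,-0.0005,0,0,0],[0,0,0,-0.0006,0,0,0],[0,0,0,-0.0006,0,0,0],[0,0,0,-0.0006,0,0,0],[0,0,0,-0.0006,0,0,0],[0,0,0,-0.0006,0,0,0]])

```text
time: 4.95
tcp_pos: [0.3696, -0.5, 0.141]
eef_rot: [-0.0, 0.973, 0.233, -0.0]
force: [-1.1, -0.6, 4.0]
finger_gap: -0.0
grip_force: 2.0
```

drive_tool(commands=[[0,0,0,-0.0002,0,0,0],[0,0,0,-0.0004,0,0,0],[0,0,0,-0.0006,0,0,0],[0,0,0,-0.0008,0,0,0],[0,0,0,-0.001,0,0,0],[0,0,0,-0.001,0,0,0],[0,0,0,-0.001,0,0,0],[0,0,0,-0.001,0,0,0]])

```text
time: 5.75
tcp_pos: [0.3696, -0.5, 0.14]
eef_rot: [-0.0, 0.973, 0.233, -0.0]
force: [-0.3, -0.6, 4.4]
finger_gap: -0.0002
grip_force: 2.1
```

The force stays almost flat as the pin sinks, so this pin is giving. I'll push it on to about 6 N.

drive_tool(commands=[[0,0,0,-0.0004,0,0,0],[0,0,0,-0.0008,0,0,0],[0,0,0,-0.0012,0,0,0],[0,0,0,-0.0016,0,0,0],[0,0,0,-0.002,0,0,0],[0,0,0,-0.0025,0,0,0],[0,0,0,-0.003,0,0,0],[0,0,0,-0.003,0,0,0]])

```text
time: 6.55
tcp_pos: [0.3696, -0.5, 0.137]
eef_rot: [-0.0, 0.973, 0.233, -0.0]
force: [-1.3, 0.0, 5.2]
finger_gap: 0.0
grip_force: 2.7
```

drive_tool(commands=[[0,0,0,0.01,0,0,0],[0,0,0,0.03,0,0,0],[0,0,0,0.04,0,0,0],[0,0.005,0.04,0.04,0,0,0],[0,0.01,0.08,0.04,0,0,0],[0,0.016,0.12,0.04,0,0,0],[0,0.023,0.163,0.04,0,0,0],[0,0.023,0.163,0.04,0,0,0]])

```text
time: 7.35
tcp_pos: [0.3916, -0.331, 0.1765]
eef_rot: [-0.003, 0.972, 0.234, -0.001]
force: [0.1, -0.1, -0.2]
finger_gap: -0.0
grip_force: 0.0
```

Run:
```python
from h import *
a=snap("scene","pics/s2.png"); s=bot.observe(); print(s["tcp_pos"],s["force"],s["time"])
k=cal("wrist"); im=snap("wrist","pics/w2.png")
for p in((.393,-.337,.132),(.283,-.371,.132)): print(w2px("wrist",p,k))
h=cv2.cvtColor(im,cv2.COLOR_RGB2HSV); m=((h[...,0]<18)&(h[...,1]>160)&(h[...,2]>100)).astype(np.uint8)
_,l,st,ce=cv2.connectedComponentsWithStats(m)
for i in range(1,len(st)):
    if st[i,4]>80: print(st[i],ce[i],px2w("wrist",*ce[i],.132,k).round(4))
c=a[120:270,160:340,::-1]; cv2.imwrite("pics/c2.png",cv2.hconcat([cv2.resize(c,(396,384)),im[:,:400,::-1]]))
```

```text
[ 0.39228714 -0.33412391  0.17693912] [ 0.89245437 -0.29934035 -0.03087935] 7.4
(np.float64(254.94570701488016), np.float64(224.9424557220328))
(np.float64(224.4719703847657), np.float64(378.1753442413516))
[242 208  26  24 463] [254.0712743  219.38012959] [ 0.3958 -0.335   0.132 ]
[442 342  23  17 308] [453.49350649 350.0487013 ] [ 0.3723 -0.4923  0.132 ]
```

View pics/c2.png

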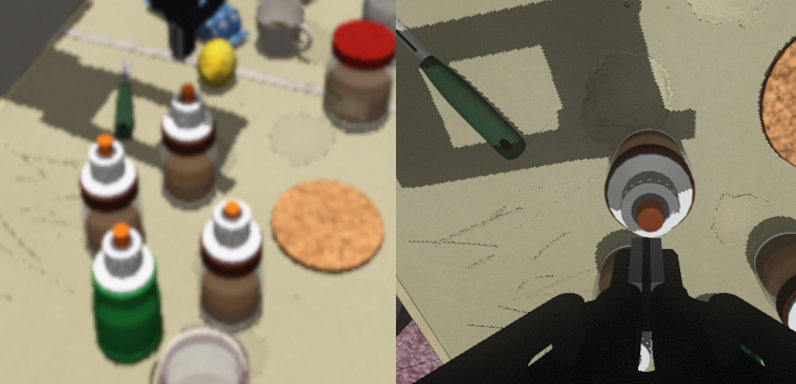

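In the left picture R's pin (232,208) now stands clearly shorter than the other two, at (105,140) and (187,90). The right picture shows F's pin right ahead of the tips. I'll press F and N as a check, with contact expected at z≈.143.

drive_tool(commands=[[0,0.001,0,-0.012,0,0,0],[0,0.001,0.001,-0.022,0,0,0],[0,0.001,0.001,-0.028,0,0,0],[0,0.001,0.001,-0.031,0,0,0],[0,0.001,0.001,-0.0325,0,0,0],[0,0.001,0.001,-0.033,0,0,0],[0,0.001,0.001,-0.0335,0,0,0],[0,0.001,0.001,-0.0335,0,0,0]])

```text
time: 8.25
tcp_pos: [0.3937, -0.3361, 0.1437]
eef_rot: [0.0, 0.973, 0.233, 0.0]
force: [-0.4, 0.3, 0.8]
finger_gap: -0.0001
grip_force: 0.0
```

drive_tool(commands=[[0,0,0,-0.0002,0,0,0],[0,0,0,-0.0004,0,0,0],[0,0,0,-0.0006,0,0,0],[0,0,0,-0.0008,0,0,0],[0,0,0,-0.001,0,0,0],[0,0,0,-0.0012,0,0,0],[0,0,0,-0.0012,0,0,0],[0,0,0,-0.0012,0,0,0]])

```text
time: 9.05
tcp_pos: [0.3937, -0.3361, 0.1424]
eef_rot: [0.0, 0.973, 0.233, 0.0]
force: [0.3, 0.1, 3.7]
finger_gap: 0.0001
grip_force: 1.9
```

drive_tool(commands=[[0,0,0,-0.0002,0,0,0],[0,0,0,-0.0004,0,0,0],[0,0,0,-0.0005,0,0,0],[0,0,0,-0.0006,0,0,0],[0,0,0,-0.0006,0,0,0],[0,0,0,-0.0006,0,0,0],[0,0,0,-0.0006,0,0,0],[0,0,0,-0.0006,0,0,0]])

```text
time: 9.85
tcp_pos: [0.3937, -0.3361, 0.1419]
eef_rot: [0.0, 0.973, 0.233, 0.0]
force: [-1.2, 0.9, 6.1]
finger_gap: -0.0002
grip_force: 3.0
```

F is sealed, at about 4–5 N/mm. Next is N.

drive_tool(commands=[[0,0,0,0.01,0,0,0],[0,0,0,0.035,0,0,0],[0,-0.02,-0.006,0.035,0,0,0],[0,-0.05,-0.016,0.035,0,0,0],[0,-0.08,-0.026,0.035,0,0,0],[0,-0.11,-0.035,0.035,0,0,0],[0,-0.11,-0.035,0.035,0,0,0],[0,-0.11,-0.035,0.035,0,0,0]])

```text
time: 10.65
tcp_pos: [0.2834, -0.3711, 0.1769]
eef_rot: [0.0, 0.973, 0.232, 0.0]
force: [0.2, -0.4, 0.4]
finger_gap: -0.0001
grip_force: 0.0
```

Run:
```python
from h import *
s=bot.observe(); print(s["tcp_pos"],s["time"])
k=cal("wrist"); im=snap("wrist","pics/w3.png")
h=cv2.cvtColor(im,cv2.COLOR_RGB2HSV); m=((h[...,0]<18)&(h[...,1]>160)&(h[...,2]>100)).astype(np.uint8)
_,l,st,ce=cv2.connectedComponentsWithStats(m)
for i in range(1,len(st)):
    if st[i,4]>80: print(st[i],ce[i],px2w("wrist",*ce[i],.132,k).round(4))
```

```text
[ 0.28337931 -0.37114496  0.17694618] 10.65
[275   0  30  12 153] [290.           4.88235294] [ 0.3901 -0.3378  0.132 ]
[239 209  26  24 466] [251.81974249 220.62446352] [ 0.2857 -0.3713  0.132 ]
[387 318  21  16 224] [398.35714286 324.47321429] [ 0.2634 -0.4859  0.132 ]
```

drive_tool(commands=[[0,0.001,0,-0.012,0,0,0],[0,0.001,0,-0.022,0,0,0],[0,0.001,0,-0.028,0,0,0],[0,0.001,0,-0.031,0,0,0],[0,0.001,0,-0.0325,0,0,0],[0,0.001,0,-0.033,0,0,0],[0,0.001,0,-0.0335,0,0,0],[0,0.001,0,-0.0335,0,0,0]])

```text
time: 11.5
tcp_pos: [0.2847, -0.3712, 0.1434]
eef_rot: [0.0, 0.973, 0.233, 0.0]
force: [0.1, 0.9, 0.1]
finger_gap: -0.0002
grip_force: 0.0
```

drive_tool(commands=[[0,0,0,-0.0003,0,0,0],[0,0,0,-0.0006,0,0,0],[0,0,0,-0.0009,0,0,0],[0,0,0,-0.0012,0,0,0],[0,0,0,-0.0014,0,0,0],[0,0,0,-0.0016,0,0,0],[0,0,0,-0.0018,0,0,0],[0,0,0,-0.0018,0,0,0]])

```text
time: 12.3
tcp_pos: [0.2848, -0.3714, 0.1418]
eef_rot: [0.0, 0.973, 0.233, 0.0]
force: [-0.6, 0.8, 6.3]
finger_gap: -0.0
grip_force: 3.3
```

N is sealed too, so R is the leaky one. Before grasping R I'll check where the glass jar near it stands.

Run:
```python
from h import *
for z in(.09,.11,.13):
    print(z,px2w("side",387,222,z).round(3),px2w("scene",253,262,z).round(3), px2w("side",366,222,z).round(3))
print([w2px("scene",p) for p in((.396,-.551,.11),(.344,-.45,.11),(.37,-.5,.11))])
```

```text
0.09 [ 0.291 -0.645  0.09 ] [ 0.288 -0.612  0.09 ] [ 0.297 -0.605  0.09 ]
0.11 [ 0.281 -0.637  0.11 ] [ 0.281 -0.626  0.11 ] [ 0.288 -0.598  0.11 ]
0.13 [ 0.271 -0.628  0.13 ] [ 0.275 -0.641  0.13 ] [ 0.278 -0.59   0.13 ]
[(np.float64(287.83947013388047), np.float64(216.33373425804837)), (np.float64(245.19552610804047), np.float64(194.37536288989162)), (np.float64(265.6938528870605), np.float64(204.84001308010548))]
```

drive_tool(commands=[[0,0,0,0.01,0,0,0],[0,0,0,0.04,0,0,0],[0.5,0,0,0.07,0,0,0],[0.8,0.025,-0.04,0.07,0,0,0],[0.8,0.05,-0.08,0.07,0,0,0],[0.8,0.07,-0.11,0.07,0,0,0],[0.8,0.085,-0.129,0.07,0,0,0],[0.8,0.085,-0.129,0.07,0,0,0]])

```text
time: 13.1
tcp_pos: [0.3714, -0.5028, 0.2114]
eef_rot: [0.001, 0.973, 0.233, 0.0]
force: [0.8, 0.7, 0.4]
finger_gap: 0.0686
grip_force: 0.0
```

Run:
```python
from h import *
k=cal("wrist"); im=snap("wrist","pics/w4.png"); s=bot.observe(); print(s["tcp_pos"],s["finger_gap"],s["time"])
h=cv2.cvtColor(im,cv2.COLOR_RGB2HSV); m=((h[...,0]<18)&(h[...,1]>160)&(h[...,2]>100)).astype(np.uint8)
_,l,st,ce=cv2.connectedComponentsWithStats(m)
for i in range(1,len(st)):
    if st[i,4]>80: print(st[i],ce[i],px2w("wrist",*ce[i],.126,k).round(4))
```

```text
[ 0.37011962 -0.50074445  0.21109454] 0.06851379165274844 13.15
[  0  29  20  28 447] [ 8.23713647 43.22818792] [ 0.3938 -0.3344  0.126 ]
[235 191  21  20 329] [244.78723404 200.27051672] [ 0.3683 -0.5008  0.126 ]
[  9 215  23  20 345] [ 19.54202899 224.68405797] [ 0.2817 -0.3702  0.126 ]
[163 308  12  16 107] [168.55140187 316.14018692] [ 0.2567 -0.4916  0.126 ]
```

View pics/w4.png

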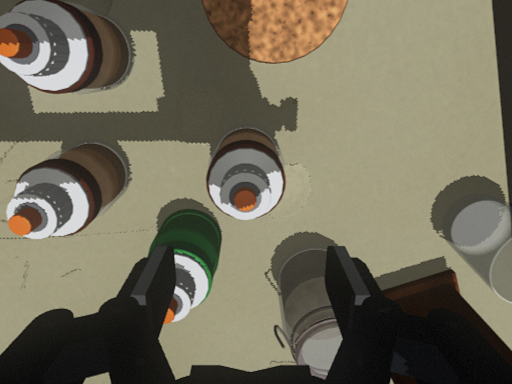

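R's collar sits centred between the open fingers, with its pin at (245,200). The green canister and the glass jar lie clear behind. I'll descend so the tips stay above the flange.

drive_tool(commands=[[0.8,0,0,-0.02,0,0,0],[0.8,-0.001,0,-0.04,0,0,0],[0.8,-0.001,0,-0.06,0,0,0],[0.8,-0.001,0,-0.08,0,0,0],[0.8,-0.001,0,-0.095,0,0,0],[0.8,-0.001,0,-0.102,0,0,0],[0.8,-0.001,0,-0.106,0,0,0],[0.8,-0.001,0,-0.106,0,0,0]])

```text
time: 13.95
tcp_pos: [0.3683, -0.4995, 0.1055]
eef_rot: [-0.0, 0.973, 0.233, -0.0]
force: [-0.3, -0.4, 0.3]
finger_gap: 0.0686
grip_force: 0.0
```

drive_tool(commands=[[0.6,0,0,0,0,0,0],[0.55,0,0,0,0,0,0],[0.5,0,0,0,0,0,0],[0.45,0,0,0,0,0,0],[0.4,0,0,0,0,0,0],[0.3,0,0,0,0,0,0],[0.2,0,0,0,0,0,0],[0.2,0,0,0,0,0,0]], squeeze=45)

```text
time: 14.75
tcp_pos: [0.3689, -0.5004, 0.106]
eef_rot: [0.0, 0.973, 0.233, 0.0]
force: [-0.4, 0.7, 5.5]
finger_gap: 0.0345
grip_force: 44.6
```

drive_tool(commands=[[0.2,0,0,0.003,0,0,0],[0.2,0,0,0.008,0,0,0],[0.2,0,0,0.015,0,0,0],[0.2,0,0,0.022,0,0,0],[0.2,0,0,0.03,0,0,0],[0.2,0,0,0.038,0,0,0],[0.2,0,0,0.04,0,0,0],[0.2,0,0,0.04,0,0,0]])

```text
time: 15.55
tcp_pos: [0.3688, -0.5003, 0.1461]
eef_rot: [0.001, 0.973, 0.233, 0.0]
force: [0.7, -0.2, -3.5]
finger_gap: 0.0348
grip_force: 45.3
```

drive_tool(commands=[[0.2,0.01,0.003,0,0,0,0],[0.2,0.03,0.009,0,0,0,0],[0.2,0.055,0.017,0,0,0,0],[0.2,0.08,0.024,0,0,0,0],[0.2,0.105,0.032,0,0,0,0],[0.2,0.13,0.039,0,0,0,0],[0.2,0.143,0.043,0,0,0,0],[0.2,0.145,0.044,0,0,0,0]])

```text
time: 16.35
tcp_pos: [0.5153, -0.4549, 0.1448]
eef_rot: [-0.0, 0.972, 0.234, 0.0]
force: [-0.6, 0.1, -3.0]
finger_gap: 0.0348
grip_force: 45.3
```

Run:
```python
from h import *
a=snap("scene","pics/s5.png"); b=snap("side","pics/d5.png"); s=bot.observe(); print(s["tcp_pos"],s["force"],s["moment"],s["finger_gap"],s["grip_force"],s["time"])
cv2.imwrite("pics/c5.png",cv2.hconcat([cv2.resize(a[110:260,200:360,::-1],(400,375)),cv2.resize(b[90:240,190:350,::-1],(400,375))]))
```

```text
[ 0.51321354 -0.45551784  0.14483728] [-1.25941035  0.47307329 -4.46929845] [0.04166345 0.04964855 0.034232  ] 0.03462666780703041 45.33218397118617 16.45
```

View pics/c5.png

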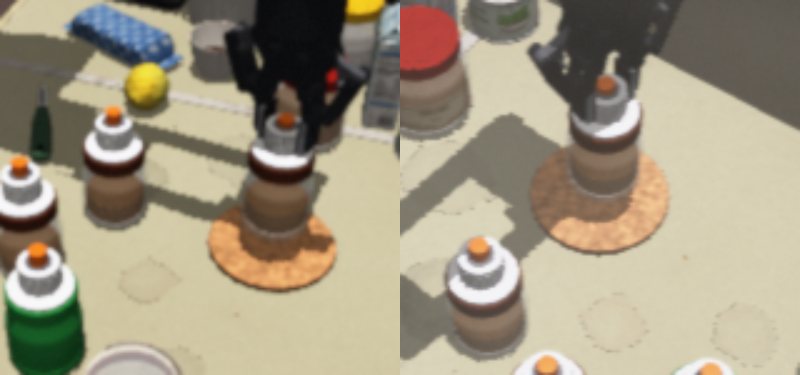

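The canister hangs upright over the trivet in both views. I'll lower it slowly, with contact expected at TCP z≈.114.

drive_tool(commands=[[0.2,0,0,-0.005,0,0,0],[0.2,0,0,-0.011,0,0,0],[0.2,0,0,-0.017,0,0,0],[0.2,0,0,-0.022,0,0,0],[0.2,0,0,-0.025,0,0,0],[0.2,0,0,-0.027,0,0,0],[0.2,0,0,-0.028,0,0,0],[0.2,0,0,-0.028,0,0,0]])

```text
time: 17.25
tcp_pos: [0.5136, -0.456, 0.1173]
eef_rot: [-0.0, 0.973, 0.233, -0.0]
force: [-0.4, 0.6, -3.7]
finger_gap: 0.0347
grip_force: 45.3
```

drive_tool(commands=[[0.2,0,0,-0.0005,0,0,0],[0.2,0,0,-0.001,0,0,0],[0.2,0,0,-0.0015,0,0,0],[0.2,0,0,-0.002,0,0,0],[0.2,0,0,-0.0025,0,0,0],[0.2,0,0,-0.003,0,0,0],[0.2,0,0,-0.003,0,0,0],[0.2,0,0,-0.003,0,0,0]])

```text
time: 18.05
tcp_pos: [0.5136, -0.456, 0.1143]
eef_rot: [-0.0, 0.973, 0.233, -0.0]
force: [0.3, 0.0, -3.2]
finger_gap: 0.0346
grip_force: 45.3
```

drive_tool(commands=[[0.2,0,0,-0.0002,0,0,0],[0.2,0,0,-0.0004,0,0,0],[0.2,0,0,-0.0005,0,0,0],[0.2,0,0,-0.0006,0,0,0],[0.2,0,0,-0.0007,0,0,0],[0.2,0,0,-0.0008,0,0,0],[0.2,0,0,-0.0008,0,0,0],[0.2,0,0,-0.0008,0,0,0]])

```text
time: 18.85
tcp_pos: [0.5138, -0.4561, 0.114]
eef_rot: [0.0, 0.973, 0.233, 0.0]
force: [0.3, 0.5, 2.5]
finger_gap: 0.0347
grip_force: 45.9
```

Contact made (+2.5 N). I'll open gently and back off upward.

drive_tool(commands=[[0.42,0,0,0,0,0,0],[0.46,0,0,0,0,0,0],[0.5,0,0,0,0,0,0],[0.6,0,0,0,0,0,0],[0.7,0,0,0,0,0,0],[0.8,0,0,0,0,0,0],[0.8,0,0,0,0,0,0],[0.8,0,0,0,0,0,0]])

```text
time: 19.65
tcp_pos: [0.5136, -0.456, 0.1136]
eef_rot: [-0.0, 0.973, 0.233, -0.0]
force: [0.1, 0.9, -0.4]
finger_gap: 0.0683
grip_force: 0.0
```

drive_tool(commands=[[0.8,0,0,0.01,0,0,0],[0.8,0,0,0.03,0,0,0],[0.8,0,0,0.06,0,0,0],[0.8,0,0,0.1,0,0,0],[0.8,0,0,0.13,0,0,0],[0.8,0,0,0.15,0,0,0],[0.8,0,0,0.15,0,0,0],[0.8,0,0,0.15,0,0,0]])

```text
time: 20.45
tcp_pos: [0.5136, -0.456, 0.2641]
eef_rot: [0.0, 0.973, 0.233, 0.0]
force: [-0.1, 0.1, -0.7]
finger_gap: 0.0683
grip_force: 0.0
```

Run:
```python
from h import *
a=snap("scene","pics/s6.png"); b=snap("side","pics/d6.png"); s=bot.observe(); print(s["tcp_pos"],s["force"],s["finger_gap"],s["time"])
cv2.imwrite("pics/c6.png",cv2.hconcat([cv2.resize(a[110:260,200:360,::-1],(400,375)),cv2.resize(b[90:240,190:350,::-1],(400,375))]))
```

```text
[ 0.51296815 -0.45528712  0.26219778] [0.06934012 1.16020458 0.21882446] 0.06830348698548498 20.55
```

View pics/c6.png

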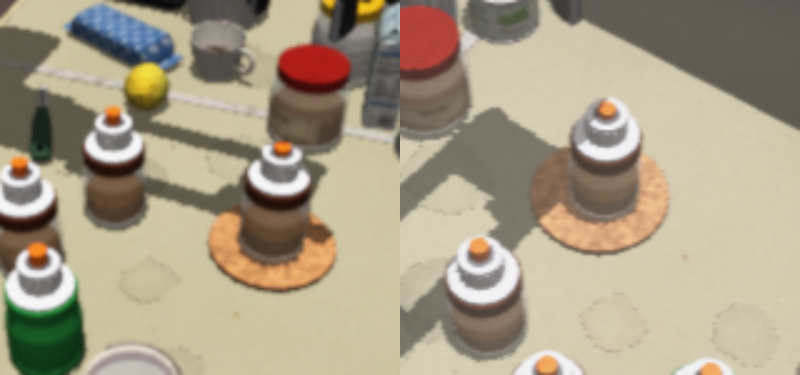

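The canister stands upright and fully on the trivet in both views, at (275,215) left and (605,165) right. Its pin is still down, the other canisters haven't moved, and the gripper is clear.

```bash
python3 -c "
from rig import bot
print(bot.job_done())"
```

```text
the job is handed in; nothing more can be done
None
```

I pressed all three pins. The canister at about (0.37, -0.50) had lost its vacuum, with its pin sinking about 6 mm at 5 N and staying down, and it now stands upright, fully on the trivet; the two sealed ones were left in place, and the job was handed in at about 20.6 s.

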